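# Snap the dust cover onto the clock movement

## Task

Fit the metal dust cover over the clock movement that sits on the sprung holder: pick it up by its finger bar, lower it square over the movement and press it straight down until both clip arms snap under the edge of the base plate and the cover is fully home, then let go. The movement is delicate, so never push on it with more than 20 N, and leave the other things on the bench where they are.

Things in the scene. Friction and masses are not known exactly. Their poses are not given: they have to be found in the camera images.
- cover_grip (a point): Dust cover (loose, 110-260 g): open-bottomed steel box 78 (x) x 66 (y) x 45 mm high, standing on its flared skirt; on top a raised aluminium finger bar 36 mm long (x), 14 wide (y), 26 high. This point is on the cover's centre line in the bar: 60 mm above the skirt's foot, 15 above the cover's flat top, 11 below the bar's top. x along the bar, z up. A half turn about z fits as well.
- cover_under (a point): Centre of the flat underside of the cover's top, 41 mm above the skirt's foot and 19 mm below cover_grip; axes as cover_grip. Fully home it rests on movement_top. Inside, the skirt clears the movement's base plate by 1.2 mm all round, and its foot flares out a further 3 mm as a lead-in.
- clip_a (a joint): Angle (rad) of the rigid clip arm on the cover's +y side: 0 hanging straight (closed, sprung to here), about 0.1 spread outward. It pivots near the cover's top and ends in an inward hook, flat above and sloped below.
- clip_b (a joint): The same for the clip arm on the cover's -y side. Forcing both arms over the plate takes between 8 and 17 N in all, depending on hidden friction.
- clip_a_tip (a point): Tip of the +y arm's hook. The hook's flat face is 29 mm below cover_under, so it snaps under the plate (lower face 28 mm below movement_top) only over about the last millimetre of travel.
- movement_top (a point): Centre of the top face of the clock movement's works (50 x 38 mm), 74 mm above the bench when unloaded. The works are 22 mm high on a brass base plate 68 (x) x 56 (y) x 6 mm; its long edges, bevelled above (50 mm wide at the top face, 56 at the lower), are the rim the clips snap over. The cover goes on with its x along this x, either way round; home, cover_grip is 19 mm above this point.
- holder: Black foot 130 x 110 x 12 mm fixed to the bench, origin at its underside's centre, with a sprung steel ram that carries the movement. The base plate is free underneath for 34 mm. Under load the movement sinks straight down by several mm and springs back, so it is not at its measured height while it is pressed.
- stopwatch: Bystander: steel stopwatch, 56 mm across, 15 mm thick, lying loose. Origin at its underside's centre.
- loupe: Bystander: black eye loupe, 34 mm across, 28 mm high, loose. Origin at its underside's centre.
- screwdriver: Bystander: screwdriver, 150 mm long, lying loose.
- carousel: Bystander: stand of small screwdrivers, 72 mm across, 110 mm high, loose. Origin at its underside's centre.
- rivet_block: Bystander: round dark steel riveting block, 52 mm across, 32 mm high, loose. Origin at its underside's centre.
- parts_dish: Bystander: glass dish, 72 mm across, 22 mm high, loose. Origin at its underside's centre.
- dial: Bystander: brass clock dial on three feet, 120 mm across, 18 mm high, loose. Origin at the level of its feet, in the middle.
There are look-alikes about, which are no part of the job. What is shaped like the holder but pink is not meant.

How it is judged:
On the way, in this order (a step that is already met when the one before it is completed fails the run):
1. the cover is lifted clear of the bench (height (world z) of cover_grip above 0.085 m), for 0.1 s.
2. the plate's edge spreads a clip arm, with the cover over the movement (value of joint any of clip_a, clip_b above 0.04 rad and horizontal distance between cover_under and movement_top below 0.006 m), for 0.05 s.
At the end, for the whole second after the job is handed in: The cover sits fully home on the movement: its underside within 2 mm of the top of the works, centred within 4 mm, level within 0.05 rad, both clip arms closed (within 0.04 rad of straight) under the plate, at rest (z of cover_under in the frame of movement_top between -0.002 and 0.002 m and horizontal distance between cover_under and movement_top below 0.004 m and angle between cover_under's own z axis and vertical below 0.05 rad and value of joint each of clip_a, clip_b below 0.04 rad and linear speed of cover below 0.02 m/s); the robot touches nothing.
It fails at once if the movement is pushed down with more than about 23 N (which sinks its top by 13.3 mm on the sprung holder) (height (world z) of movement_top below 0.0607 m).
It fails at once if the robot itself bears on the movement or its holder (contact force between the arm and holder above 5 N).
It fails at once if another thing on the bench is moved by more than 2 cm (distance of any of stopwatch, loupe, screwdriver, carousel, rivet_block, parts_dish, dial from where it was at the start of the episode above 0.02 m).
It also fails if it takes over 61 s, if anything falls off the work surface, if the arm or the gripper's body presses on something with over 40 N, if the wrist force passes 120 N, or if a joint passes its speed limit or range.

## Robot

A 6-joint arm with a two-finger parallel gripper is mounted at the origin on the work surface. World frame = base frame: x ahead of the robot, y to its left, z up, the work surface at z = 0. Lengths are in m, angles in rad, forces in N, time in s.
With the tool pointing down it reaches from about 0.375 to 0.9 m from the base axis. Payload 3.1 kg.
Tool frame: the origin (TCP) lies on the centre line of the jaws, within the pads' length; the fingertips stand 19 mm ahead of it and the grasp point (between the pads) is the TCP; z points along the fingers, y is the direction in which the jaws open and shut (so a half turn about z gives the same grasp; the last joint's range is limited). The gripper opens to 85 mm and grips with 20 to 120 N. Pads are 22 mm wide; open, the fingers measure 114 mm over their backs; the gripper's body (76 mm by 85 mm) begins 54 mm behind the grasp point. The pads swing forward as they close: fully open they stand 13 mm farther back than shut.
Start: joints at [-1.47, 0.527, 1.433, -0, 1.181, -0.178], TCP at [0.172, -0.601, 0.25] pointing down, gripper open.
Joint ranges: [-3.08, 3.08], [-0.75, 2.2], [0.22, 2.44], [-1.43, 4.57], [0, 2.65], [-2.85, 2.85]. Speed limits (rad/s): [2.79, 2.79, 3.14, 3.14, 3.14, 3.14].

## Interface

Orientations are given as a unit quaternion [x, y, z, w].
In Python, from station import manip, imaging, workorder gives the robot as it stands.
- The arm moves only by the shell command python3 -m creep 'ROWS' [FORCE]. ROWS is a JSON object of lists of equal length, an entry for each row: "claw": the finger opening in cm, from 0 to 8.54; "dp": the shift along the tool's x, y, z in cm, a list of three; "roll": the turn about the tool's z in rad. In form: {"claw": [claw, ...], "dp": [[dx, dy, dz], ...], "roll": [roll, ...]}. A call has 1 to 12 rows; each row is the pose to reach, as a shift and turn from the pose commanded when the call began, along the tool's axes at that moment; what a row does not reach only later rows make up. A row lasts 1/10 s, in which the tool goes at most 50 mm and 8.59 degrees, less where a joint would pass 70% of its speed; a pose out of reach is approached as far as the arm can. A call with a gripper value outside its range is refused whole. The fingers move at their own pace and stop on an object; FORCE is the grip in N (left out, the last holds). Time passes only in rows, so rows that repeat a pose let the fingers close. It gives the time, the measured TCP pose, the force and the opening at its end, in the units of the state.
- manip.sense(): the state, without advancing time (a new reading comes with each control period).
- imaging.snapshot(name): name is "scene" or "side" or "wrist"; returns a dict with "image" (480x640x3 uint8, red, green, blue), "z_map" (480x640 float32, m along the optical axis (not along the pixel's ray), 0 where there is no reading), "vfov" (degrees; the focal length in pixels is half the picture's height over the tangent of half this angle, whatever the lens; pixels are square), "cx", "cy" (the principal point, pixels), "R" (3x3) and "t" (3): a world point X has camera coordinates R X + t. Camera axes: x right, y down, z forward; pixel columns grow to the right and rows downward; lengths in m; the calibration is good to about 2 mm. The wrist camera is an equidistant fisheye: a pixel r from the principal point sees the ray r / f radians off the axis. A picture is of the moment at which its call begins.
- workorder.sign_off(): hands the job in, once; it reports no verdict.
The state is a dict: "t": time; "q": joint angles; "qd": joint speeds; "tau": joint torques, N m; "tcp_pos": TCP position; "tool_rot": TCP orientation; "force": force on the tool from outside, world axes, zero at the start; "ft_torque": the same for the moment, N m; "finger_gap": opening from 0.0 (shut) to 1.0 (fully open).
Only numpy, scipy, OpenCV 4.12 (cv2) and the standard library are available. Lean on these libraries where they do the work, as an engineer would, in place of code of your own. Each camera call takes 0.05 s, during which the arm holds its last target.

## Working session

There is one attempt and no reset: what is moved stays moved. The work goes in short steps, Python scripts to look and compute and a shell command to move; the robot and the scene stay as the last step left them, time stands still between calls to the robot, and variables do not carry over. Pictures are saved under pics/ and viewed, and the job is handed in when it is done.

```bash
mkdir -p pics; ls; python3 - <<'E'
from station import manip, imaging
import cv2,numpy as np
print(manip.sense())
for n in ("scene","side","wrist"):
    s=imaging.snapshot(n)
    cv2.imwrite(f"pics/{n}0.png",s["image"][:,:,::-1]); np.savez(f"{n}0.npz",**s)
    print(n,s["vfov"],s["cx"],s["cy"],s["R"],s["t"])
E
```

```text
pics
{'t': 0.0, 'q': array([-1.47051226e+00,  5.28466086e-01,  1.43392505e+00,  1.71880245e-06,
        1.18139659e+00, -1.78523094e-01]), 'qd': array([ 0.00078206, -0.00042821,  0.00011876,  0.00108814, -0.00102905,
       -0.00051371]), 'tau': array([-7.38199697e-05, -4.42348588e+01, -1.78027636e+01, -2.02408773e-04,
        8.36185209e-03,  6.38294708e-06]), 'tcp_pos': array([ 0.17195072, -0.60016701,  0.24932639]), 'tool_rot': array([ 9.90298495e-01,  1.38952098e-01,  4.37181174e-05, -1.09666257e-03]), 'force': array([-0.46919782, -0.79343166, -0.02559573]), 'ft_torque': array([-0.00924146, -0.05233076, -0.01105223]), 'finger_gap': 0.9995190773682875}
scene 55.93686896167198 319.9868742459823 234.28078721247093 [[ 0.33225342  0.94318054  0.00425909]
 [ 0.76989279 -0.26859538 -0.5788969 ]
 [-0.54486031  0.19561952 -0.81538963]] [-0.17155645 -0.35916183  1.30021421]
side 57.8286343619996 319.40064286589603 237.0239696456424 [[-0.98165021 -0.19063109  0.00476006]
 [-0.14688653  0.739999   -0.65637324]
 [ 0.12160271 -0.64502812 -0.75442131]] [0.52516628 0.13735998 1.01762385]
wrist 65.70646984690485 317.99268438212187 241.50035421790474 [[ 0.27395423 -0.96174092 -0.00186525]
 [-0.92871467 -0.26504953  0.25930255]
 [-0.24987626 -0.06930475 -0.96579434]] [-0.62484607 -0.03347199  0.37936159]
```

View pics/scene0.png

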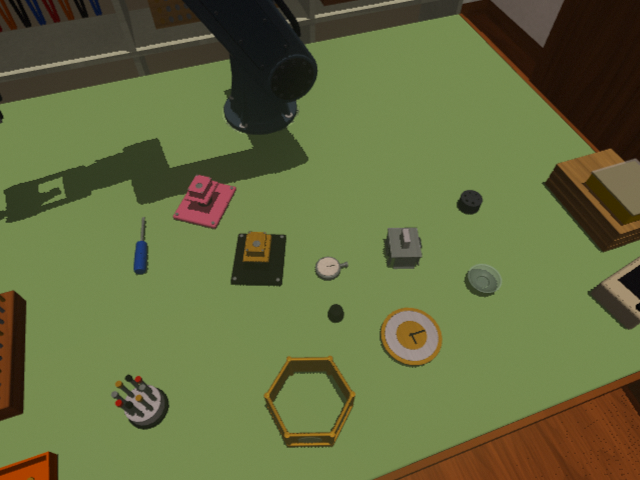

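View pics/side0.png

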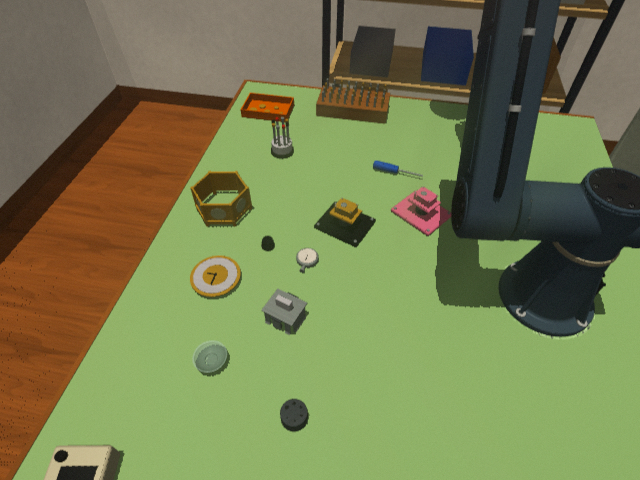

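View pics/wrist0.png

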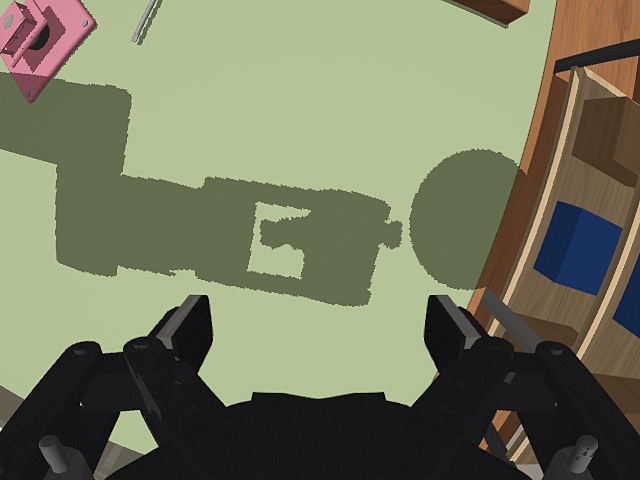

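```bash
cat > h.py <<'E'
import numpy as np,cv2
def load(f): return dict(np.load(f))
def world(s,fish=False):
    z=s["z_map"].astype(float); h,w=z.shape
    f=h/2/np.tan(np.radians(float(s["vfov"]))/2)
    u,v=np.meshgrid(np.arange(w),np.arange(h)); a=(u-s["cx"])/f; b=(v-s["cy"])/f
    if fish:
        r=np.hypot(a,b)+1e-12; k=np.tan(r)/r; a=a*k; b=b*k
    P=np.stack([a*z,b*z,z],-1)
    return (P-s["t"])@s["R"]
E
python3 - <<'E'
from h import *
for n,rois in (("scene",dict(cover=(380,220,430,275),mov=(225,225,295,290),pink=(170,170,240,230))),("side",dict(cover=(255,280,315,335),mov=(310,190,380,245)))):
    s=load(n+"0.npz"); W=world(s)
    ims=[]
    for k,(a,b,c,d) in rois.items():
        p=W[b:d,a:c].reshape(-1,3); 
        print(n,k)
        h=np.histogram(p[:,2],np.arange(-0.01,0.1,0.004)); print([(round(x*1000),int(y)) for x,y in zip(h[1],h[0]) if y>4])
        im=s["image"][b:d,a:c,::-1]; ims.append(cv2.resize(im,(260,260*im.shape[0]//im.shape[1]),interpolation=cv2.INTER_CUBIC))
    H=max(i.shape[0] for i in ims)
    cv2.imwrite(f"pics/crop_{n}.png",np.hstack([cv2.copyMakeBorder(i,0,H-i.shape[0],0,0,0) for i in ims]))
E
```

```text
scene cover
[(-6, 158), (-2, 1185), (2, 171), (6, 33), (10, 47), (14, 24), (18, 32), (22, 29), (26, 40), (30, 23), (34, 22), (38, 40), (42, 500), (46, 281), (50, 15), (54, 12), (58, 12), (62, 13), (66, 24), (70, 73)]
scene mov
[(-6, 267), (-2, 1551), (2, 169), (6, 307), (10, 1339), (14, 128), (42, 18), (46, 90), (50, 255), (54, 23), (58, 7), (62, 8), (66, 7), (70, 187), (74, 175)]
scene pink
[(-6, 335), (-2, 1632), (2, 195), (6, 276), (10, 989), (14, 94), (18, 7), (22, 5), (42, 10), (46, 104), (50, 208), (54, 21), (58, 10), (62, 6), (66, 8), (70, 169), (74, 115)]
side cover
[(-10, 8), (-6, 891), (-2, 1113), (2, 58), (6, 26), (10, 28), (14, 33), (18, 25), (22, 28), (26, 34), (30, 26), (34, 26), (38, 105), (42, 656), (46, 65), (50, 18), (54, 14), (58, 20), (62, 11), (66, 63), (70, 41)]
side mov
[(-10, 20), (-6, 1020), (-2, 1110), (2, 86), (6, 536), (10, 501), (14, 17), (18, 12), (22, 11), (26, 7), (42, 19), (46, 130), (50, 108), (54, 22), (58, 7), (62, 9), (66, 21), (70, 178), (74, 19)]
```

View pics/crop_scene.png

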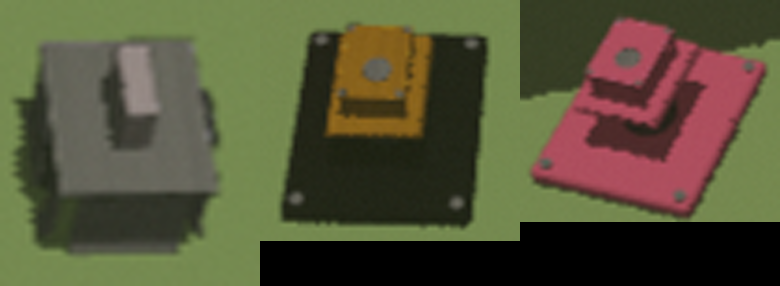

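View pics/crop_side.png

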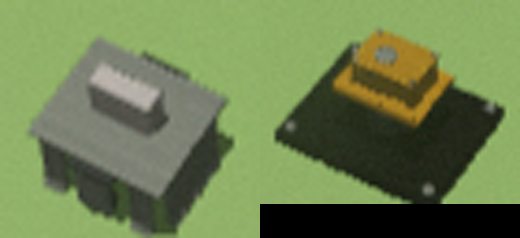

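The cover is the only grey box with a bar, at scene (404,247). There are two candidates for the holder: the black foot with brass works at scene (259,258) and the pink one at (205,200). The black one fits the description. The crops confirm both.

```bash
cat > fit.py <<'E'
from h import *
def rect(p):
    (c,sz,a)=cv2.minAreaRect((p[:,:2]*1000).astype(np.float32))
    if sz[0]<sz[1]: sz=sz[::-1]; a+=90
    a=(a+90)%180-90
    return np.round(c,1),np.round(sz,1),round(a,1),"zmed",round(np.median(p[:,2])*1000,1),len(p),"mean",np.round(p[:,:2].mean(0)*1000,1)
def big(W,lo,hi,roi):
    a,b,c,d=roi; m=np.zeros(W.shape[:2],np.uint8); z=W[...,2]
    m[b:d,a:c]=((z>lo)&(z<hi))[b:d,a:c]
    n,l,st,_=cv2.connectedComponentsWithStats(m,connectivity=4); k=1+np.argmax(st[1:,4]); return W[l==k]
E
python3 - <<'E'
from fit import *
for n,rc,rm in (("scene",(380,220,430,275),(225,225,295,290)),("side",(255,280,315,335),(310,190,380,245))):
    s=load(n+"0.npz"); W=world(s)
    print(n,"covertop",rect(big(W,.039,.05,rc))); print("bar",rect(big(W,.063,.08,rc)))
    print("works",rect(big(W,.066,.08,rm))); print("plate",rect(big(W,.044,.056,rm))); print("foot",rect(big(W,.006,.017,rm)))
    g=W[100:420,250:420].reshape(-1,3); g=g[abs(g[:,2])<.01]; print("bench z",np.median(g[:,2])*1000)
E
```

```text
scene covertop (array([582.1, 168.4]), array([79.7, 74.2]), -16.6, 'zmed', np.float64(45.4), 809, 'mean', array([584.7, 166.5]))
bar (array([582.1, 168.5]), array([36.3, 13.8]), -18.1, 'zmed', np.float64(71.0), 111, 'mean', array([583.6, 167.4]))
works (array([ 493.6, -136.1]), array([51.7, 37.7]), -21.4, 'zmed', np.float64(73.9), 369, 'mean', array([ 494.4, -136.2]))
plate (array([ 495. , -136.5]), array([68.7, 56.6]), -19.9, 'zmed', np.float64(51.3), 378, 'mean', array([ 507.5, -135.9]))
foot (array([ 494.8, -137. ]), array([129.4, 110.4]), -20.9, 'zmed', np.float64(11.6), 1770, 'mean', array([ 510.4, -138.9]))
bench z -0.13051385662869178
side covertop (array([580.1, 172.6]), array([78.2, 74.9]), -18.3, 'zmed', np.float64(43.9), 817, 'mean', array([578.9, 176.6]))
bar (array([580.5, 172.8]), array([37.1, 14.2]), -21.5, 'zmed', np.float64(69.3), 112, 'mean', array([579.6, 174. ]))
works (array([ 492.4, -132.4]), array([53.1, 40. ]), -20.4, 'zmed', np.float64(72.0), 218, 'mean', array([ 491.7, -131.8]))
plate (array([ 493.4, -131.2]), array([70.3, 54.6]), -21.1, 'zmed', np.float64(49.8), 261, 'mean', array([ 490.2, -119.7]))
foot (array([ 491.7, -131.9]), array([130.2, 111.8]), -21.2, 'zmed', np.float64(10.0), 1046, 'mean', array([ 487.8, -115.9]))
bench z -1.7668713424652422
```

```bash
cat > wr.py <<'E'
from h import *
from scipy.spatial.transform import Rotation as Ro
def extr():
    s=load("wrist0.npz"); R,t=s["R"],s["t"]
    T=Ro.from_quat([9.90298495e-01,1.38952098e-01,4.37181174e-05,-1.09666257e-03]).as_matrix(); p=np.array([0.17195072,-0.60016701,0.24932639])
    return T.T@(-R.T@t-p), R@T   # cam centre in tool, tool->cam rot
E
python3 - <<'E'
from wr import *
c,RT=extr(); print("cam in tool mm",c*1e3); print("axis in tool",RT[2]); print("cam x in tool",RT[0])
T=Ro.from_quat([9.90298495e-01,1.38952098e-01,0,0]).as_matrix(); print(T)
for tgt in ([.4935,-.134,.25],[.5815,.1703,.25]):
    print(T.T@(np.array(tgt)-np.array([0.17195,-0.60017,0.24933]))*100)
E
```

```text
cam in tool mm [  65.13581151    1.04751306 -124.54983557]
axis in tool [-2.59678381e-01 -5.36266557e-05  9.65695157e-01]
cam x in tool [-1.30414998e-03  9.99999106e-01 -2.95158306e-04]
[[ 0.96138458  0.27520844  0.        ]
 [ 0.27520844 -0.96138458  0.        ]
 [ 0.          0.         -1.        ]]
[ 43.74271304 -35.96753773  -0.067     ]
[ 60.57749015 -62.80063631  -0.067     ]
```

```bash
python3 -m creep '{"claw":[8.5,8.5,8.5,8.5,8.5,8.5,8.5,8.5,8.5,8.5,8.5,8.5],"dp":[[3.6,-3,0],[7.3,-6,0],[10.9,-9,0],[14.6,-12,0],[18.2,-15,0],[21.9,-18,0],[25.5,-21,0],[29.2,-24,0],[32.8,-27,0],[36.5,-30,0],[40.1,-33,0],[43.7,-36,0]],"roll":[0.05,0.1,0.16,0.21,0.27,0.32,0.38,0.43,0.48,0.54,0.59,0.65]}'
python3 -m creep '{"claw":[8.5,8.5,8.5,8.5],"dp":[[0,0,0],[0,0,0],[0,0,0],[0,0,0]],"roll":[0,0,0,0]}'
cat > snap.py <<'E'
import sys; from station import manip,imaging; import cv2,numpy as np
for n in sys.argv[2:]:
    m=manip.sense(); s=imaging.snapshot(n); np.savez(f"{n}{sys.argv[1]}.npz",**s); cv2.imwrite(f"pics/{n}{sys.argv[1]}.png",s["image"][:,:,::-1])
from scipy.spatial.transform import Rotation as Ro
m=manip.sense(); T=Ro.from_quat(m["tool_rot"]).as_matrix()
print(m["t"],"tcp",np.round(m["tcp_pos"]*1e3,2),"az",np.degrees(np.arctan2(T[1,0],T[0,0])),"F",np.round(m["force"],2),"gap",m["finger_gap"],"toolz",np.round(T[:,2],4))
E
python3 snap.py 1 wrist
```

```text
t: 1.35
tcp_pos: [0.4938, -0.1326, 0.2503]
tool_rot: [0.983, -0.186, -0.0, 0.0]
force: [0.4, -0.5, -0.6]
finger_gap: 0.994
t: 1.75
tcp_pos: [0.4924, -0.1357, 0.2502]
tool_rot: [0.983, -0.186, -0.0, 0.0]
force: [-0.1, -0.0, -0.5]
finger_gap: 0.998
1.8 tcp [ 492.44 -135.75  250.26] az -21.397452647939918 F [ 0.33  0.04 -1.04] gap 0.9941039804735052 toolz [-3.e-04 -0.e+00 -1.e+00]
```

View pics/wrist1.png

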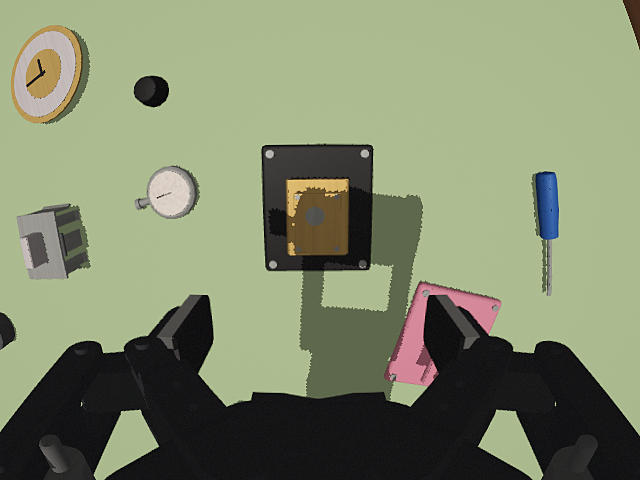

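The wrist view shows the movement centred at about (316,216) on the black foot, with the pink look-alike at (440,335).

```bash
python3 - <<'E'
from fit import *
s=load("wrist1.npz"); W=world(s,True); r=(250,130,385,285)
print("works",rect(big(W,.066,.08,r))); print("plate+works",rect(big(W,.044,.08,r))); print("foot",rect(big(W,.006,.08,r)))
print("bench",np.median(W[40:110,300:400,2]))
from wr import extr,Ro
from wr import *
c,RT=extr()
T=s["R"].T@RT; p=-s["R"].T@s["t"]-T@c
print("cam-implied tcp",p*1e3,np.degrees(np.arctan2(T[1,0],T[0,0])))
E
```

```text
works (array([ 493.8, -135.9]), array([49.7, 37.7]), -20.8, 'zmed', np.float64(74.9), 2693, 'mean', array([ 494.1, -136.3]))
plate+works (array([ 493.2, -136.3]), array([68.3, 55.8]), -21.1, 'zmed', np.float64(74.1), 4668, 'mean', array([ 496.9, -137.8]))
foot (array([ 492.9, -136. ]), array([130.8, 110.7]), -21.4, 'zmed', np.float64(13.4), 13771, 'mean', array([ 499.1, -138.5]))
bench 0.0008266891241109483
cam-implied tcp [ 493.07427176 -135.86434062  250.09785932] -21.382318445731393
```

```bash
python3 -m creep '{"claw":[8.5,8.5,8.5,8.5,8.5,8.5,8.5,8.5,8.5,8.5,8.5],"dp":[[-0.4,-4,0],[-0.8,-8,0],[-1.1,-12,0],[-1.5,-16,0],[-1.9,-20,0],[-2.3,-24,0],[-2.6,-28,0],[-2.8,-31.6,0],[-2.8,-31.6,0],[-2.8,-31.6,0],[-2.8,-31.6,0]],"roll":[0,0,-0.01,-0.02,-0.03,-0.04,-0.05,-0.06,-0.06,-0.06,-0.06]}'
python3 snap.py 2 wrist
python3 - <<'E'
from fit import *
s=load("wrist2.npz"); W=world(s,True); r=(240,130,400,285)
print("bar",rect(big(W,.064,.08,r))); print("top+bar",rect(big(W,.035,.08,r)));print("all",rect(big(W,.01,.08,r)))
E
```

```text
t: 2.9
tcp_pos: [0.5813, 0.1685, 0.2501]
tool_rot: [0.988, -0.156, -0.0, 0.0]
force: [-0.3, -0.8, 0.9]
finger_gap: 0.994
2.95 tcp [581.33 168.41 250.21] az -17.958575666557284 F [-0.89 -0.47  0.07] gap 0.9946984087662764 toolz [-8.e-04 -5.e-04 -1.e+00]
bar (array([581.3, 169.1]), array([36.6, 14.3]), -19.9, 'zmed', np.float64(72.3), 726, 'mean', array([582.2, 168.8]))
top+bar (array([580.6, 169.2]), array([78. , 73.9]), -18.4, 'zmed', np.float64(46.6), 6336, 'mean', array([582.5, 168.9]))
all (array([580.7, 169.2]), array([78.1, 73.9]), -18.3, 'zmed', np.float64(46.6), 6464, 'mean', array([583.2, 168.7]))
```

View pics/wrist2.png

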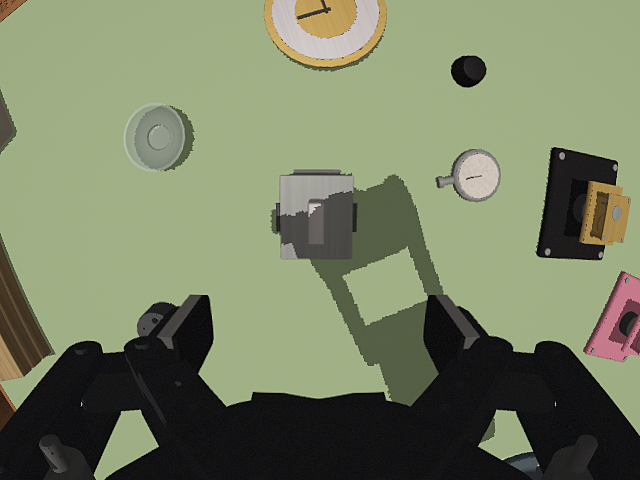

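```bash
python3 -m creep '{"claw":[6,4,4,4,4,4,4,4],"dp":[[-0.07,-0.05,4],[-0.07,-0.05,8],[-0.07,-0.05,12],[-0.07,-0.05,15],[-0.07,-0.05,16.5],[-0.07,-0.05,17],[-0.07,-0.05,17.2],[-0.07,-0.05,17.2]],"roll":[0.008,0.008,0.008,0.008,0.008,0.008,0.008,0.008]}'
python3 snap.py 3 wrist side
```

```text
t: 3.75
tcp_pos: [0.5822, 0.1707, 0.0796]
tool_rot: [0.987, -0.159, 0.001, -0.0]
force: [-0.8, 0.1, 0.6]
finger_gap: 0.47
3.85 tcp [582.2  170.93  79.91] az -18.293999702545722 F [-0.5   0.39 -0.22] gap 0.4673228612954831 toolz [ 3.1e-03  3.0e-04 -1.0e+00]
```

View pics/wrist3.png

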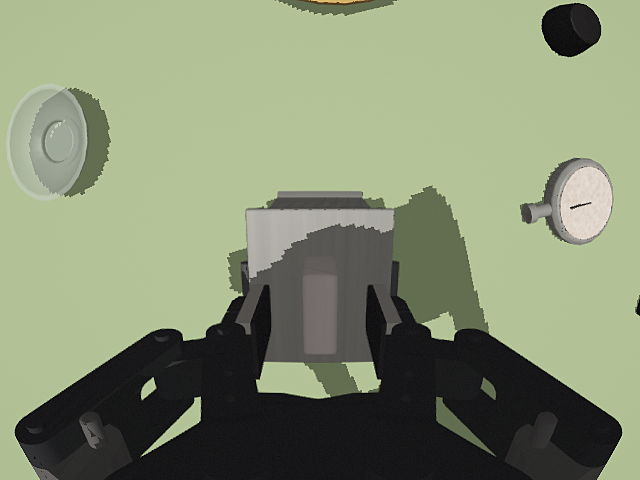

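View pics/side3.png

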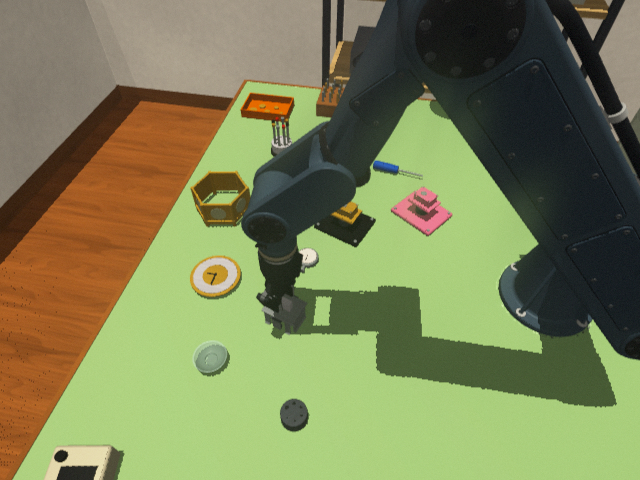

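```bash
python3 -m creep '{"claw":[4,4,4],"dp":[[0,0,0],[0,0,0],[0,0,0]],"roll":[0,0,0]}'
python3 snap.py 4 wrist
python3 - <<'E'
from fit import *
s=load("wrist4.npz"); W=world(s,True)
print("bar",rect(big(W,.064,.08,(285,240,345,362))))
p=-s["R"].T@s["t"]; from wr import *
c,RT=extr(); T=s["R"].T@RT; print("implied tcp",(p-T@c)*1e3,np.degrees(np.arctan2(T[1,0],T[0,0])))
E
```

```text
t: 4.15
tcp_pos: [0.5813, 0.171, 0.0788]
tool_rot: [0.987, -0.159, 0.0, -0.0]
force: [-0.6, -0.2, 0.2]
finger_gap: 0.468
4.2 tcp [581.22 170.96  78.62] az -18.279061591975083 F [ 0.72 -0.48 -0.7 ] gap 0.470683367245819 toolz [ 5.e-04  1.e-04 -1.e+00]
bar (array([581.5, 169.3]), array([36.7, 14.3]), -17.9, 'zmed', np.float64(72.4), 3078, 'mean', array([583.6, 168.6]))
implied tcp [581.90463367 170.83774351  78.68718305] -18.277742678763758
```

```bash
python3 -m creep '{"claw":[4,4,4,4],"dp":[[0.04,0.15,0.5],[0.04,0.15,1.0],[0.04,0.15,1.0],[0.04,0.15,1.0]],"roll":[0,0,0,0]}'
python3 -m creep '{"claw":[2.5,2,1.6,1,0.5,0.5,0.5,0.5],"dp":[[0,0,0],[0,0,0],[0,0,0],[0,0,0],[0,0,0],[0,0,0],[0,0,0],[0,0,0]],"roll":[0,0,0,0,0,0,0,0]}' 100
python3 snap.py 5 wrist
```

```text
t: 4.6
tcp_pos: [0.5807, 0.1692, 0.0678]
tool_rot: [0.987, -0.159, -0.0, 0.0]
force: [0.3, 0.8, 1.0]
finger_gap: 0.462
t: 5.4
tcp_pos: [0.5812, 0.1693, 0.0686]
tool_rot: [0.987, -0.159, 0.0, -0.0]
force: [-0.4, -0.1, 4.3]
finger_gap: 0.14
5.45 tcp [581.18 169.28  68.63] az -18.286711990443298 F [ 0.62 -0.37  5.17] gap 0.1401009384136471 toolz [ 5.e-04 -0.e+00 -1.e+00]
```

View pics/wrist5.png

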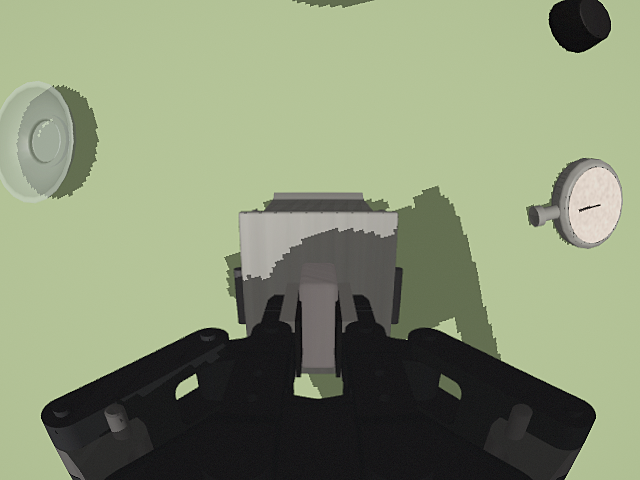

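```bash
python3 -m creep '{"claw":[0.5,0.5,0.5,0.5,0.5,0.5,0.5,0.5],"dp":[[0,0,-0.5],[0,0,-2],[0,0,-4],[0,0,-7],[0,0,-10],[0,0,-12],[0,0,-12],[0,0,-12]],"roll":[0,0,0,0,0,0,0,0]}'
python3 snap.py 6 wrist side scene
```

```text
t: 6.25
tcp_pos: [0.5807, 0.1693, 0.1885]
tool_rot: [0.987, -0.159, 0.0, -0.0]
force: [-0.8, -0.5, -2.0]
finger_gap: 0.136
6.4 tcp [579.78 169.15 186.7 ] az -18.289357563866616 F [-1.7  -0.01 -1.98] gap 0.14255207673453255 toolz [-3.6e-03 -4.0e-04 -1.0e+00]
```

View pics/wrist6.png

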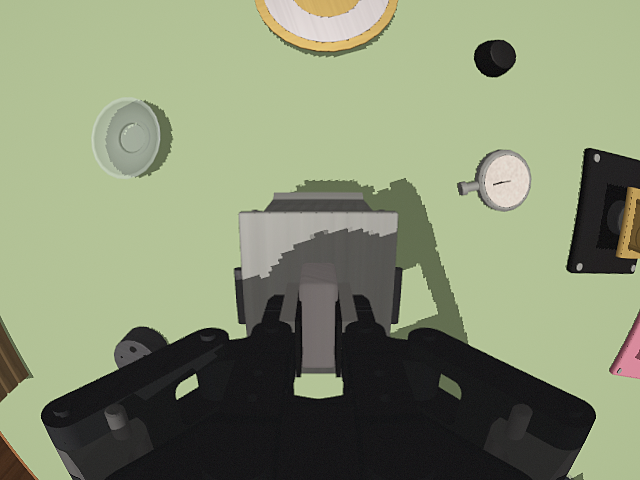

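View pics/side6.png

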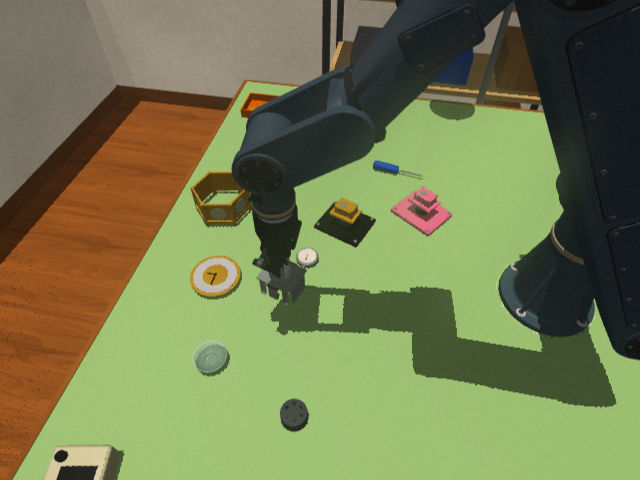

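The cover is held, sitting in the wrist view as it did at the grasp: top edges at columns 239 and 397, front edge at row 212.

```bash
cat > incam.py <<'E'
from wr import *
def toolpts(f):
    s=load(f); z=s["z_map"]; R,t=s["R"],s["t"]
    c,RT=extr(); W=world(s,True); cam=-R.T@t; T=R.T@RT
    return (W-cam)@T + c   # tool coords
E
python3 - <<'E'
from incam import *
for f in ("wrist5.npz","wrist6.npz"):
    P=toolpts(f)*1e3
    # top plane rows 215..265
    q=P[216:262,:]; 
    m=np.zeros(P.shape[:2],bool); m[205:300,225:415]=True
    z=P[...,2]; zt=np.median(P[220:260,260:380,2]); print(f,"top z in tool",zt)
    top=m&(abs(z-zt)<4); 
    A=P[top]; 
    k=np.c_[A[:,:2],np.ones(len(A))]; print("tilt",np.linalg.lstsq(k,A[:,2],rcond=None)[0])
    L=[];Rr=[]
    for r in range(220,262,3):
        u=np.where(top[r])[0]; L.append(P[r,u.min(),:2]); Rr.append(P[r,u.max(),:2])
    L=np.array(L);Rr=np.array(Rr)
    print("L y",L[:,1].mean(),"R y",Rr[:,1].mean(),"mid",(L[:,1].mean()+Rr[:,1].mean())/2,"slopes deg",np.degrees(np.polyfit(L[:,0],L[:,1],1)[0]),np.degrees(np.polyfit(Rr[:,0],Rr[:,1],1)[0]))
    F=[]
    for u in range(250,390,4):
        r=np.where(top[:,u])[0]; F.append(P[r.min(),u,:2])
    F=np.array(F); print("front x",F[:,0].mean(),"slope",np.degrees(np.polyfit(F[:,1],F[:,0],1)[0]))
    b=P[262:372,300:340]; bm=(b[...,2]<zt-20)&(b[...,2]>zt-32); B=b[bm]; print("bar",B[:,0].min(),B[:,0].max(),np.percentile(B[:,1],[1,99]),np.median(B[:,2]))
E
```

```text
wrist5.npz top z in tool 22.035410529380904
tilt [-3.48749016e-03  1.92156327e-03  2.22500525e+01]
L y -31.510018728993384 R y 33.46327238394077 mid 0.9766268274736927 slopes deg -1.855110581707391 1.8424946809594267
front x 38.26342255369669 slope -0.05102335729064988
bar -18.358996608708836 18.060622993141532 [-5.18850849  7.81681465] -3.8788523576947993
wrist6.npz top z in tool 22.048421003246194
tilt [-3.65251940e-03  1.53475701e-03  2.22622460e+01]
L y -31.58582419534223 R y 33.387896483954265 mid 0.9010361443060173 slopes deg -2.1727331202092004 1.0096012014191944
front x 38.27742196661477 slope -0.006254738642377938
bar -18.263098270791215 18.042288449875272 [-5.17887618  7.80057025] -3.885188191785856
```

```bash
python3 - <<'E'
from incam import *
from fit import rect,big
P=toolpts("wrist1.npz"); r=(250,130,385,285)
Q=P.copy(); Q[...,2]=0.2495-P[...,2]
print("works",rect(big(Q,.066,.08,r))); print("plate+works",rect(big(Q,.044,.08,r))); print("foot",rect(big(Q,.006,.08,r)))
E
```

```text
works (array([ 0.7, -0.3]), array([49.7, 37.7]), -0.6, 'zmed', np.float64(74.3), 2693, 'mean', array([ 1.1, -0.1]))
plate+works (array([0.3, 0.3]), array([68.3, 55.8]), -0.3, 'zmed', np.float64(73.5), 4668, 'mean', array([4.3, 0.3]))
foot (array([-0.1,  0.1]), array([130.8, 110.7]), 0.0, 'zmed', np.float64(12.8), 13771, 'mean', array([6.6, 0.2]))
```

```bash
python3 -m creep '{"claw":[0.5,0.5,0.5,0.5,0.5,0.5,0.5,0.5,0.5,0.5,0.5,0.5],"dp":[[0.05,1.5,0],[0.2,4.5,0],[0.3,8,0],[0.5,11.5,0],[0.6,15,0],[0.8,18.5,0],[0.9,22,0],[1.1,25.5,0],[1.2,28.5,0],[1.28,30.6,0],[1.28,31.4,0],[1.28,31.64,0]],"roll":[0,0.005,0.01,0.015,0.02,0.025,0.03,0.035,0.04,0.045,0.05,0.052]}'
python3 -m creep '{"claw":[0.5,0.5,0.5,0.5,0.5],"dp":[[0,0,0],[0,0,0],[0,0,0],[0,0,0],[0,0,0]],"roll":[0,0,0,0,0]}'
python3 snap.py 7 wrist side scene
```

```text
t: 7.6
tcp_pos: [0.493, -0.136, 0.1878]
tool_rot: [0.983, -0.186, -0.001, -0.0]
force: [0.4, -0.3, -2.0]
finger_gap: 0.139
t: 8.1
tcp_pos: [0.494, -0.1346, 0.1883]
tool_rot: [0.983, -0.184, 0.0, -0.0]
force: [-0.1, 0.7, -1.9]
finger_gap: 0.137
8.25 tcp [ 493.96 -134.94  188.34] az -21.24536829627105 F [ 0.27  0.09 -2.24] gap 0.1437832747724861 toolz [ 1.e-04 -0.e+00 -1.e+00]
```

View pics/wrist7.png

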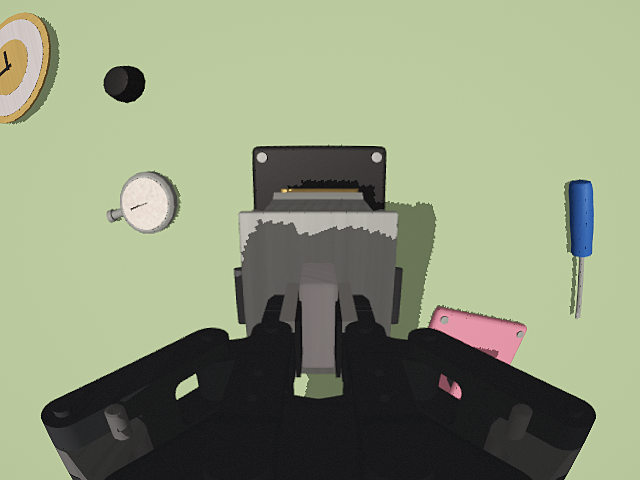

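```bash
python3 - <<'E'
import cv2
a=cv2.imread("pics/side7.png")[170:270,280:400]; b=cv2.imread("pics/scene7.png")[190:300,200:330]
cv2.imwrite("pics/c7.png",cv2.hconcat([cv2.resize(a,(400,400),interpolation=3),cv2.resize(b,(400,400),interpolation=3)]))
E
```

```text
(no output)
```

View pics/c7.png

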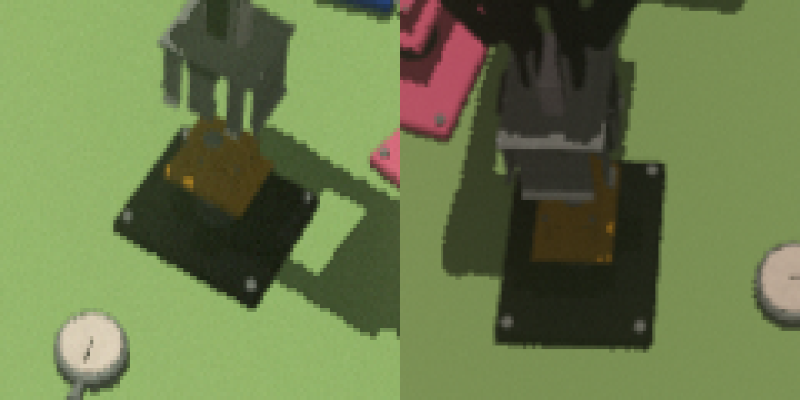

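The wrist view shows the foot's front edge at row 147 with corner screws at (262,157) and (377,157). The cover is centred over it at columns 239–397.

```bash
python3 - <<'E'
from incam import *
P=toolpts("wrist7.npz")*1e3; W=world(load("wrist7.npz"),True)*1e3
m=np.zeros(P.shape[:2],bool); m[140:188,245:395]=True; m&=(W[...,2]>6)&(W[...,2]<18)
L=[];R=[];F=[]
for r in range(155,186,2):
    u=np.where(m[r])[0]; L.append(P[r,u.min(),:2]);R.append(P[r,u.max(),:2])
for u in range(262,376,4):
    r=np.where(m[:,u])[0]; F.append(P[r.min(),u,:2])
L,R,F=map(np.array,(L,R,F))
print("foot L,R y",L[:,1].mean(),R[:,1].mean(),"mid",(L[:,1].mean()+R[:,1].mean())/2,"slopes",[np.degrees(np.polyfit(a[:,0],a[:,1],1)[0]) for a in(L,R)])
print("front x",F[:,0].mean()," -> centre",F[:,0].mean()-65,"slope",np.degrees(np.polyfit(F[:,1],F[:,0],1)[0]))
E
```

```text
foot L,R y -52.453611674668814 55.966120829490464 mid 1.7562545774108251 slopes [np.float64(-1.49141871551476), np.float64(0.9942743725440527)]
front x 64.03089619457138  -> centre -0.9691038054286167 slope -0.07366525550516459
```

```bash
python3 -m creep '{"claw":[0.5,0.5,0.5,0.5,0.5,0.5,0.5,0.5],"dp":[[-0.03,0.03,1.5],[-0.03,0.03,3.5],[-0.03,0.03,5],[-0.03,0.03,5.8],[-0.03,0.03,6.2],[-0.03,0.03,6.3],[-0.03,0.03,6.3],[-0.03,0.03,6.3]],"roll":[0,0,0,0,0,0,0,0]}'
python3 snap.py 8 side scene
python3 - <<'E'
import cv2
a=cv2.imread("pics/side8.png")[170:270,280:400]; b=cv2.imread("pics/scene8.png")[190:300,200:330]
cv2.imwrite("pics/c8.png",cv2.hconcat([cv2.resize(a,(400,400),interpolation=3),cv2.resize(b,(400,400),interpolation=3)]))
E
```

```text
t: 9.05
tcp_pos: [0.4939, -0.1355, 0.1259]
tool_rot: [0.983, -0.185, 0.001, 0.0]
force: [-0.6, -0.2, -2.0]
finger_gap: 0.141
9.15 tcp [ 493.8  -135.46  125.87] az -21.266052193243965 F [-0.62 -0.04 -1.27] gap 0.13548029523013855 toolz [ 1.1e-03 -6.0e-04 -1.0e+00]
```

View pics/c8.png

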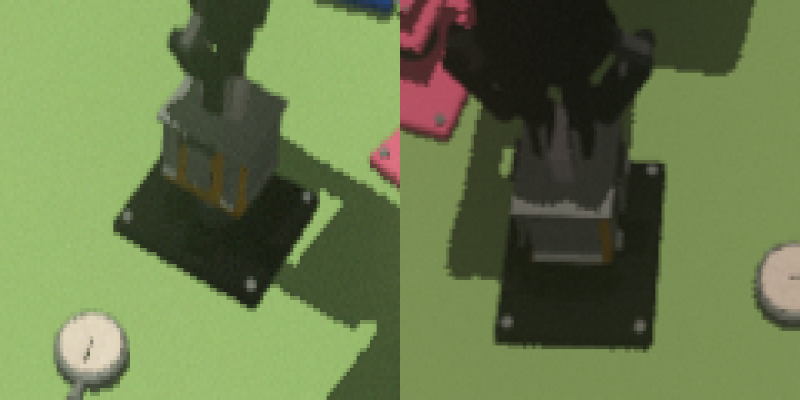

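The cover is enclosing the works and looks square. I'll go down in small steps and watch the force. Its weight bias is about -1.9 N.

```bash
python3 -m creep '{"claw":[0.5,0.5,0.5,0.5,0.5,0.5],"dp":[[0,0,0.2],[0,0,0.4],[0,0,0.6],[0,0,0.8],[0,0,0.8],[0,0,0.8]],"roll":[0,0,0,0,0,0]}'
python3 -m creep '{"claw":[0.5,0.5,0.5,0.5,0.5],"dp":[[0,0,0.2],[0,0,0.4],[0,0,0.5],[0,0,0.5],[0,0,0.5]],"roll":[0,0,0,0,0]}'
```

```text
t: 9.75
tcp_pos: [0.4934, -0.1353, 0.1172]
tool_rot: [0.983, -0.185, -0.0, -0.0]
force: [-0.4, 1.2, -1.8]
finger_gap: 0.138
t: 10.25
tcp_pos: [0.4935, -0.1353, 0.1123]
tool_rot: [0.983, -0.185, -0.0, -0.0]
force: [0.5, 0.5, -1.4]
finger_gap: 0.141
```

```bash
python3 -m creep '{"claw":[0.5,0.5,0.5],"dp":[[0,0,0.1],[0,0,0.2],[0,0,0.2]],"roll":[0,0,0]}'
python3 -m creep '{"claw":[0.5,0.5,0.5],"dp":[[0,0,0.1],[0,0,0.2],[0,0,0.2]],"roll":[0,0,0]}'
python3 -m creep '{"claw":[0.5,0.5,0.5],"dp":[[0,0,0.1],[0,0,0.2],[0,0,0.2]],"roll":[0,0,0]}'
```

```text
t: 10.55
tcp_pos: [0.4934, -0.1353, 0.1102]
tool_rot: [0.983, -0.184, -0.0, 0.0]
force: [0.0, 0.2, -2.4]
finger_gap: 0.138
t: 10.85
tcp_pos: [0.4936, -0.1354, 0.1085]
tool_rot: [0.983, -0.184, 0.0, 0.0]
force: [-0.8, -0.5, 1.8]
finger_gap: 0.141
t: 11.15
tcp_pos: [0.4938, -0.1354, 0.1065]
tool_rot: [0.983, -0.185, 0.0, 0.0]
force: [-0.5, 0.3, 3.2]
finger_gap: 0.139
```

```bash
python3 -m creep '{"claw":[0.5,0.5,0.5],"dp":[[0,0,0.1],[0,0,0.2],[0,0,0.2]],"roll":[0,0,0]}'
python3 -m creep '{"claw":[0.5,0.5,0.5],"dp":[[0,0,0.1],[0,0,0.1],[0,0,0.1]],"roll":[0,0,0]}'
python3 -m creep '{"claw":[0.5,0.5,0.5],"dp":[[0,0,0.1],[0,0,0.1],[0,0,0.1]],"roll":[0,0,0]}'
```

```text
t: 11.45
tcp_pos: [0.4938, -0.1355, 0.1045]
tool_rot: [0.983, -0.185, 0.0, 0.0]
force: [-0.6, 0.0, 4.8]
finger_gap: 0.138
t: 11.75
tcp_pos: [0.4938, -0.1355, 0.1036]
tool_rot: [0.983, -0.185, 0.0, 0.0]
force: [0.3, -0.3, 4.1]
finger_gap: 0.138
t: 12.05
tcp_pos: [0.4939, -0.1355, 0.1027]
tool_rot: [0.983, -0.185, 0.001, 0.0]
force: [0.3, 1.0, 5.7]
finger_gap: 0.137
```

```bash
python3 -m creep '{"claw":[0.5,0.5,0.5],"dp":[[0,0,0.1],[0,0,0.1],[0,0,0.1]],"roll":[0,0,0]}'
python3 -m creep '{"claw":[0.5,0.5,0.5],"dp":[[0,0,0.1],[0,0,0.1],[0,0,0.1]],"roll":[0,0,0]}'
python3 -m creep '{"claw":[0.5,0.5,0.5],"dp":[[0,0,0.1],[0,0,0.1],[0,0,0.1]],"roll":[0,0,0]}'
```

```text
t: 12.35
tcp_pos: [0.4939, -0.1355, 0.1018]
tool_rot: [0.983, -0.185, 0.001, 0.0]
force: [-0.6, 0.1, 7.0]
finger_gap: 0.141
t: 12.65
tcp_pos: [0.4939, -0.1355, 0.1009]
tool_rot: [0.983, -0.185, 0.001, 0.0]
force: [-0.1, 0.4, 7.5]
finger_gap: 0.143
t: 12.95
tcp_pos: [0.494, -0.1356, 0.0999]
tool_rot: [0.983, -0.185, 0.001, 0.0]
force: [-0.3, 1.1, 7.7]
finger_gap: 0.139
```

```bash
python3 -m creep '{"claw":[0.5,0.5,0.5],"dp":[[0,0,0.1],[0,0,0.1],[0,0,0.1]],"roll":[0,0,0]}'
python3 -m creep '{"claw":[0.5,0.5,0.5],"dp":[[0,0,0.1],[0,0,0.1],[0,0,0.1]],"roll":[0,0,0]}'
```

```text
t: 13.25
tcp_pos: [0.494, -0.1355, 0.099]
tool_rot: [0.983, -0.185, 0.001, 0.0]
force: [-1.0, 0.6, 8.2]
finger_gap: 0.141
t: 13.55
tcp_pos: [0.4941, -0.1355, 0.0976]
tool_rot: [0.983, -0.185, 0.001, 0.0]
force: [0.4, 0.3, 4.5]
finger_gap: 0.145
```

```bash
python3 -m creep '{"claw":[0.5,0.5,0.5],"dp":[[0,0,0.1],[0,0,0.1],[0,0,0.1]],"roll":[0,0,0]}'
python3 -m creep '{"claw":[0.5,0.5,0.5],"dp":[[0,0,0.1],[0,0,0.1],[0,0,0.1]],"roll":[0,0,0]}'
python3 snap.py 9 wrist side scene
python3 - <<'E'
import cv2
a=cv2.imread("pics/side9.png")[170:270,280:400]; b=cv2.imread("pics/scene9.png")[190:300,200:330]
cv2.imwrite("pics/c9.png",cv2.hconcat([cv2.resize(a,(400,400),interpolation=3),cv2.resize(b,(400,400),interpolation=3)]))
E
```

```text
t: 13.85
tcp_pos: [0.4941, -0.1355, 0.0967]
tool_rot: [0.983, -0.185, 0.001, 0.0]
force: [0.4, 0.1, 6.5]
finger_gap: 0.14
t: 14.15
tcp_pos: [0.4941, -0.1355, 0.0959]
tool_rot: [0.983, -0.185, 0.001, 0.0]
force: [0.1, 0.9, 8.1]
finger_gap: 0.136
14.3 tcp [ 494.07 -135.49   95.9 ] az -21.269657705922747 F [-0.05  1.13  6.1 ] gap 0.14209263477166928 toolz [ 1.5e-03 -6.0e-04 -1.0e+00]
```

View pics/c9.png

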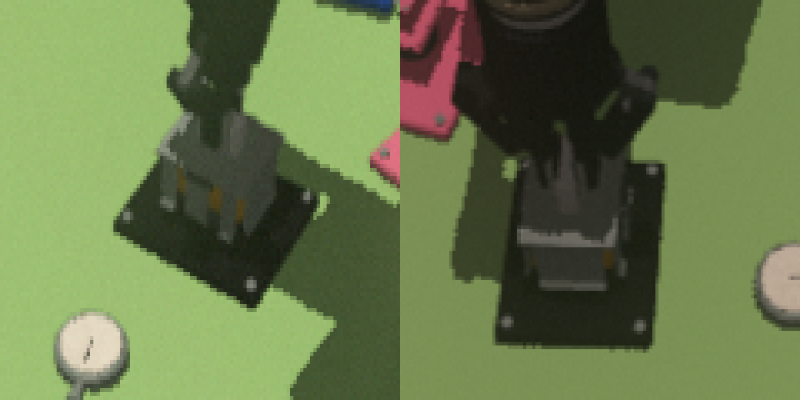

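```bash
python3 -m creep '{"claw":[0.5,0.5,0.5],"dp":[[0,0,0.1],[0,0,0.1],[0,0,0.1]],"roll":[0,0,0]}'
python3 -m creep '{"claw":[0.5,0.5,0.5],"dp":[[0,0,0.1],[0,0,0.1],[0,0,0.1]],"roll":[0,0,0]}'
python3 -m creep '{"claw":[0.5,0.5,0.5],"dp":[[0,0,0.1],[0,0,0.1],[0,0,0.1]],"roll":[0,0,0]}'
```

```text
t: 14.6
tcp_pos: [0.4941, -0.1355, 0.095]
tool_rot: [0.983, -0.185, 0.001, 0.0]
force: [0.0, -0.1, 9.3]
finger_gap: 0.142
t: 14.9
tcp_pos: [0.4941, -0.1355, 0.0943]
tool_rot: [0.983, -0.185, 0.001, 0.0]
force: [-0.6, 0.9, 10.9]
finger_gap: 0.137
t: 15.2
tcp_pos: [0.4941, -0.1355, 0.0934]
tool_rot: [0.983, -0.185, 0.001, 0.0]
force: [-0.0, 1.0, 12.3]
finger_gap: 0.143
```

```bash
python3 -m creep '{"claw":[0.5,0.5,0.5,0.5,0.5],"dp":[[0,0,-0.2],[0,0,-0.4],[0,0,-0.6],[0,0,-0.7],[0,0,-0.7]],"roll":[0,0,0,0,0]}'
python3 -m creep '{"claw":[0.5,0.5,0.5],"dp":[[0,0,-0.1],[0,0,-0.2],[0,0,-0.2]],"roll":[0,0,0]}'
```

```text
t: 15.7
tcp_pos: [0.494, -0.1355, 0.0993]
tool_rot: [0.983, -0.185, 0.001, 0.0]
force: [1.9, -0.6, 1.9]
finger_gap: 0.14
t: 16.0
tcp_pos: [0.4928, -0.1351, 0.1009]
tool_rot: [0.983, -0.185, -0.001, -0.0]
force: [0.8, -0.7, -1.0]
finger_gap: 0.141
```

```bash
python3 -m creep '{"claw":[1.5,2,2.5,3,3.5,4,4],"dp":[[0,0,0],[0,0,0],[0,0,0],[0,0,0],[0,0,0],[0,0,0],[0,0,0]],"roll":[0,0,0,0,0,0,0]}'
python3 -m creep '{"claw":[4,4,4,4,4,4,4],"dp":[[0,0,-1],[0,0,-3],[0,0,-6],[0,0,-10],[0,0,-14],[0,0,-14.5],[0,0,-14.5]],"roll":[0,0,0,0,0,0,0]}'
python3 snap.py 10 wrist side scene
python3 - <<'E'
import cv2
from fit import *
a=cv2.imread("pics/side10.png")[170:270,280:400]; b=cv2.imread("pics/scene10.png")[190:300,200:330]
cv2.imwrite("pics/c10.png",cv2.hconcat([cv2.resize(a,(400,400),interpolation=3),cv2.resize(b,(400,400),interpolation=3)]))
s=load("wrist10.npz"); W=world(s,True); r=(230,100,410,300)
print("bar",rect(big(W,.09,.115,r))); print("top+bar",rect(big(W,.068,.115,r)));print("foot",rect(big(W,.006,.115,r)))
P=big(W,.068,.085,r); print("tilt",np.linalg.lstsq(np.c_[P[:,:2],np.ones(len(P))],P[:,2],rcond=None)[0])
E
```

```text
t: 16.7
tcp_pos: [0.4935, -0.1353, 0.1013]
tool_rot: [0.983, -0.185, 0.0, -0.0]
force: [0.4, -0.9, 0.7]
finger_gap: 0.471
t: 17.4
tcp_pos: [0.4941, -0.1356, 0.2483]
tool_rot: [0.983, -0.184, 0.002, 0.001]
force: [0.3, 0.4, -0.2]
finger_gap: 0.47
17.55 tcp [ 492.41 -134.78  245.1 ] az -21.270703663212338 F [-0.07 -0.08 -0.43] gap 0.47022570829757737 toolz [-0.0028  0.0014 -1.    ]
bar (array([ 493.2, -136. ]), array([35.3, 13. ]), -21.4, 'zmed', np.float64(104.1), 866, 'mean', array([ 494.3, -136.4]))
top+bar (array([ 492., -136.]), array([78.1, 73.3]), -21.3, 'zmed', np.float64(78.4), 7699, 'mean', array([ 494.1, -136.5]))
foot (array([ 494. , -136.7]), array([129.3, 110.7]), -21.3, 'zmed', np.float64(77.3), 13865, 'mean', array([ 503.8, -140.5]))
tilt [-3.69069948e-04  5.78346250e-05  7.83851926e-02]
```

View pics/c10.png

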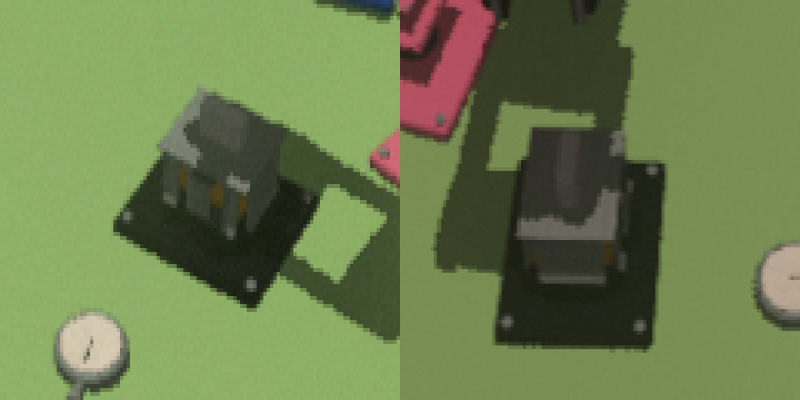

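View pics/wrist10.png

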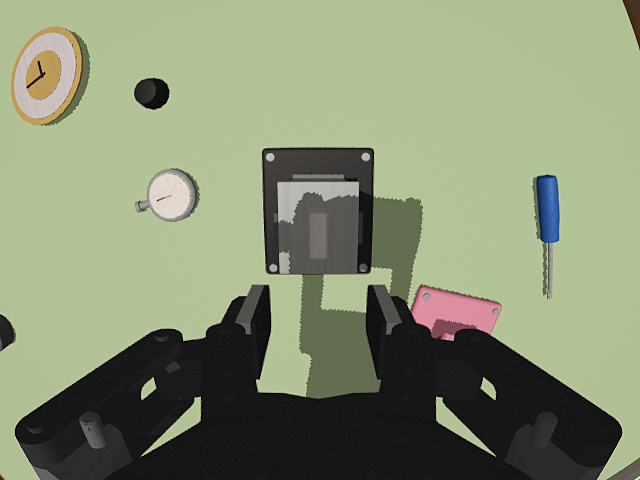

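```bash
python3 -c "
from station import workorder; print(workorder.sign_off())"
```

```text
the job is handed in; nothing more can be done
None
```

I picked the cover up by its finger bar, lowered it square over the movement on the black holder and pressed it home. I then let go, backed off to about 0.245 m and handed the job in at about 17.5 s.

- **Snap:** The push on the movement reached about 10 N, then dropped by about 4 N. After that it rose linearly at the holder spring's own rate, up to about 14 N. That matches both clips snapping under and the underside resting on the works. I could not see the hooks under the plate or read the clip angles directly.
- **Final pose:** The last wrist view shows the cover level to under 0.001 rad and turned to match the foot. Its centre is 1–2 mm from the foot's centre, and its top measured 78.4 mm against 78 mm expected, within the camera's 1–2 mm error.
- **Other checks:** The width over the clip arms measured 73.3 mm, against 73.9 mm before the job, so neither arm looks spread. The gripper was clear of the cover, and the bystanders visible in the last pictures had not moved; I did not measure them.

Two readings disagreed slightly. The camera-derived tool offset was about 1 mm off sideways, so I aligned the cover to the movement using relative measurements. The height of the cover in the grip also differed by about 1.5 mm between the camera and the arm; I used the arm's value, and it agreed with where the force showed contact.

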